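# Clamp a test plaque in the lab's quick clamp

### The arm

A 6-joint arm with a two-finger parallel gripper is mounted at the origin on the work surface. World frame = base frame: x ahead of the robot, y to its left, z up, the work surface at z = 0. Lengths are in m, angles in rad, forces in N, time in s.
With the tool pointing down it reaches from about 0.325 to 0.775 m from the base axis. Payload 5.5 kg.
Tool frame: the origin (TCP) lies on the centre line of the jaws, within the pads' length; the fingertips stand 25 mm ahead of it and the grasp point (between the pads) lies 6 mm ahead of it; x points along the fingers, z is the direction in which the jaws open and shut, and the axes are right-handed (so a half turn about x gives the same grasp; the last joint's range is limited). The gripper opens to 88 mm and grips with 3 to 60 N. Pads are 20 mm wide; open, the fingers measure 115 mm over their backs; the gripper's body (75 mm by 178 mm) begins 61 mm behind the grasp point.
Start: joints at [1.188, 0.091, 1.231, -0, 1.82, -0.057], TCP at [0.192, 0.568, 0.248] pointing down, gripper open.
Joint ranges: [-2.87, 2.87], [-0.86, 2.18], [0.17, 2.46], [-1.51, 4.65], [0.06, 2.69], [-2.65, 2.65]. Speed limits (rad/s): [2.57, 2.57, 3.01, 3.14, 3.14, 3.14].

### API

Orientations are given as a unit quaternion [x, y, z, w].
In Python, from plant import ctrl gives the robot as it stands. Calls block until the motion is done:
- ctrl.reach(position, orientation): joint-space move of the TCP to a pose.
- ctrl.move_l(position, v=0.15, frame=None, f_stop=None): straight line of the TCP; frame=None keeps the orientation; v is the mean speed in m/s. With f_stop (N) it stops when the force on the tool has changed by that much, and returns True; else False.
- ctrl.goto_joints(angles): joint-space move.
- ctrl.gripper_to(opening, squeeze=None): opening from 0.0 (shut) to 1.0 (fully open); squeeze is the grip in N (None keeps the last); returns when the fingers have stopped.
- ctrl.wait(seconds).
- ctrl.ik(position, orientation): joint angles nearest the present ones, or None.
- ctrl.observe(): the state.
- ctrl.grab_frame(name): name is "side" or "top"; returns (picture, depth): 480x640x3 uint8, blue, green, red; 480x640 float32, m along the optical axis (not along the pixel's ray), 0 where there is no reading.
- ctrl.calibration(name): a dict with "intrinsics" (3x3 intrinsics, pixels), "R" (3x3) and "t" (3): a world point X has camera coordinates R X + t. Camera axes: x right, y down, z forward; pixel columns grow to the right and rows downward; lengths in m; the calibration is good to about 2 mm. A picture is of the moment at which its call begins. calibration takes no time and is no camera call.
A pose or a line that the arm cannot do raises ctrl.PlanningError and nothing moves.
- ctrl.hand_in(): hands the job in, once; it reports no verdict.
The state is a dict: "time_s": time; "q": joint angles; "joint_velocities": joint speeds; "joint_efforts": joint torques, N m; "ee_pos": TCP position; "orientation": TCP orientation; "ft_force": force on the tool from outside, world axes, zero at the start; "wrist_torque": the same for the moment, N m; "opening": opening from 0.0 (shut) to 1.0 (fully open).
Only numpy, scipy, OpenCV 4.12 (cv2) and the standard library are available. Lean on these libraries where they do the work, as an engineer would, in place of code of your own. Each camera call takes 0.05 s, during which the arm holds its last target.

### The job

The white test plaque already lies in the clamp fixture. With your fingers only, lifting nothing, push the steel clamp strap round over the plaque until it stops against its post, then push the cam lever on the strap fully down so that the foot presses on the plaque; take the hand away. Leave the plaque where it lies and do not move the other things on the bench.

Things in the scene. Friction and masses are not known exactly. Their poses are not given: they have to be found in the camera images.
- fixture: clamp fixture fixed to the bench: grey painted base plate 200 (x) x 240 (y) x 15 mm; origin at the centre of its underside, z up. A steel pivot post (dia 32 mm, top 50 mm above the bench) stands at x 0, y +95 mm; a stop post (dia 14 mm, top 62 mm above the bench) at x +20, y -60 mm. Two 5 mm high locating fences stand on the plate at its +x and -y side of the plaque.
- strap (a joint): angle of the clamp strap about the vertical pivot post, rad. 0: over the plaque, against the stop post, pointing along -y of the fixture. Grows as the strap opens: at 1.57 it points along -x of the fixture (closing is anticlockwise seen from above). Range 0 to 1.75; light friction (0.06 N m), it stays where it is left.
- strap_pivot (a point): point on the strap's vertical pivot axis, 54 mm above the bench, at the strap's mid thickness (a bolt head, dia 22 mm, rises above it to 64 mm)
- strap_end (a point): middle of the strap's free end face, 165 mm from the pivot axis, 54 mm above the bench. The strap is a straight steel bar 26 mm wide and 8 mm thick, underside 50 mm and top 58 mm above the bench; beneath it only the foot hangs, 95 mm from the pivot axis.
- lever (a joint): angle of the cam lever, rad. 0: fully raised, standing 0.95 rad above level. Grows as it is pushed down, to its stop at 0.95, where it lies level along the strap, its top face 75 mm above the bench. Friction 0.12 N m (pushed 40 mm from its axle it needs 3 to 5 N straight down), it stays where it is left. As it goes down the cam lowers the foot by 8.5 mm.
- lever_pivot (a point): axle of the cam lever: level, across the strap, 70 mm above the bench and 95 mm from the strap's pivot axis. Cheeks 22 mm long along the strap and 28 mm wide, and the cam between them reach up to 80 mm above the bench. The lever is carried by the strap and rises from here back towards the strap's pivot post.
- lever_end (a point): free end of the cam lever, middle of its thickness, 90 mm from its axle. The outer 50 mm is a grey grip 24 mm wide and 10 mm thick, the rest a steel bar 12 mm wide.
- foot: rubber foot under the strap, dia 22 mm, spring-backed, on the line of the lever's axle; origin at the centre of its underside: 31 mm above the bench with the lever raised, 6 mm over the plaque
- sample: the white test plaque lying in the fixture on the base plate: loose, 90 (x) x 60 (y) x 10 mm; origin at the centre of its underside, top 25 mm above the bench
- weight: bystander: brass knob weight standing on the base plate, dia 32 mm, 43 mm high; origin under its centre
- jar: bystander: small white jar, dia 48 mm, 65 mm high; origin under its centre
- tape: bystander: roll of tape lying flat, dia 90 mm, 25 mm high; origin under its centre
- screwdriver: bystander: screwdriver lying on the bench along its own x, about 200 mm long and under 35 mm high
- wrench: bystander: small wrench lying on the bench along its own x, 130 mm long and under 15 mm high
- spare: bystander: spare white plaque 90 x 60 x 10 mm lying on the bench; origin under its centre
- puck: bystander: steel puck, dia 38 mm, 26 mm high; origin under its centre
There are look-alikes about, which are no part of the job. What is shaped like the sample but green is not meant.

How it is judged:
By the outcome, as a careful person would: the job done as asked, in the order asked, and still so for the second after the job is handed in, with the robot touching nothing.
It also fails if it takes over 51 s, if anything falls off the work surface, if the arm or the gripper's body presses on something with over 40 N, if the wrist force passes 120 N, or if a joint passes its speed limit or range.

## Working session

There is one attempt and no reset: what is moved stays moved. The work goes in short steps, each a Python script; the robot and the scene stay as the last script left them, time stands still between calls to the robot, and variables do not carry over. Pictures are saved under pics/ and viewed, and the job is handed in when it is done.

```bash
mkdir -p pics; ls
python3 - <<'E'
from plant import ctrl
import cv2,numpy as np
for n in("top","side"):
    p,d=ctrl.grab_frame(n); cv2.imwrite(f"pics/{n}0.png",p); np.savez(f"pics/{n}0.npz",p=p,d=d)
    c=ctrl.calibration(n); print(n,c["intrinsics"],c["R"],c["t"])
s=ctrl.observe();print(s["time_s"],s["ee_pos"],s["orientation"])
E
```

```text
pics
top [[504.97021899   0.         316.86644913]
 [  0.         504.97021899 240.15104519]
 [  0.           0.           1.        ]] [[-0.02407159 -0.99967342  0.00857977]
 [-0.99836722  0.02359366 -0.05202143]
 [ 0.05180201 -0.009818   -0.99860911]] [0.00656156 0.60283381 0.97183846]
side [[567.1152581    0.         315.80375217]
 [  0.         567.1152581  243.21091783]
 [  0.           0.           1.        ]] [[-0.97629023 -0.2163993   0.00536072]
 [-0.17335415  0.76678032 -0.61805848]
 [ 0.12963693 -0.60433375 -0.78611385]] [0.56924348 0.17680342 0.93376604]
0.1 [0.19195849 0.56823937 0.24662494] [-0.41261637  0.57499503  0.41196487  0.57394547]
```

View pics/top0.png

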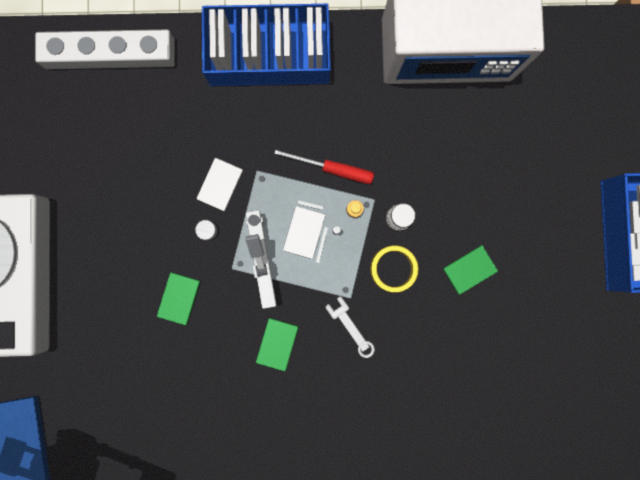

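View pics/side0.png

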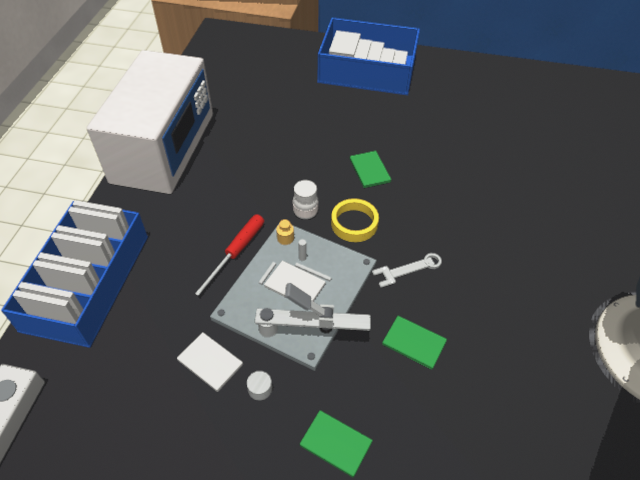

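Top view: the plate has corners at about (258,171), (374,199), (351,297) and (233,269). The pivot bolt is at about (254,219), the strap end at about (267,306) and the stop post at about (337,230). The lever stands raised near (256,250). Next I'll measure these.

```bash
cat > h.py <<'E'
import numpy as np,cv2
from plant import ctrl
def ray(n,uv,z):
    c=ctrl.calibration(n);K,R,t=[np.asarray(c[k],float) for k in("intrinsics","R","t")]
    C=-R.T@t; d=R.T@np.linalg.inv(K)@np.array([*uv,1.]); return C+d*(z-C[2])/d[2]
def proj(n,X):
    c=ctrl.calibration(n);K,R,t=[np.asarray(c[k],float) for k in("intrinsics","R","t")]
    p=K@(R@np.asarray(X)+t); return p[:2]/p[2]
def cloud(n,d):
    c=ctrl.calibration(n);K,R,t=[np.asarray(c[k],float) for k in("intrinsics","R","t")]
    v,u=np.mgrid[:480,:640]; P=np.stack([u,v,np.ones_like(u)],-1)@np.linalg.inv(K).T*d[...,None]
    return (P-t)@R
E
python3 - <<'E'
from h import *
for n in("top","side"):
    f=np.load(f"pics/{n}0.npz");p,d=f["p"],f["d"]; W=cloud(n,d); z=W[...,2]
    roi=(W[...,0]>.35)&(W[...,0]<.75)&(W[...,1]>-.15)&(W[...,1]<.3)&(d>0)
    hs=cv2.cvtColor(p,cv2.COLOR_BGR2HSV)
    m=(roi&(z>.009)&(z<.02)&(hs[...,2]>70)&(hs[...,2]<190)).astype(np.uint8)
    m=cv2.morphologyEx(m,cv2.MORPH_OPEN,np.ones((3,3)))
    cs=cv2.findContours(m,0,2)[0]; c=max(cs,key=cv2.contourArea)
    pts=np.array([ray(n,q[0],.015)[:2]for q in c],np.float32)
    r=cv2.minAreaRect(pts); print(n,"plate",r); print(cv2.boxPoints(r))
    m=(roi&(z>.045)&(z<.062)).astype(np.uint8)
    for c in cv2.findContours(m,0,2)[0]:
        if cv2.contourArea(c)>60:
            pts=np.array([ray(n,q[0],.058)[:2]for q in c],np.float32)
            print("z45-62",cv2.boundingRect(c),cv2.minAreaRect(pts))
    if n=="top":
        big=cv2.resize(p[160:320,215:385],None,fx=4.5,fy=3.7*4.5/3.7,interpolation=2)[:600]
    else: big=cv2.resize(p[210:370,205:385],None,fx=3.7,fy=3.7,interpolation=2)
    cv2.imwrite(f"pics/{n}0z.png",cv2.resize(big,(min(big.shape[1],800),min(600,big.shape[0]))))
E
```

```text
top plate ((0.6154864430427551, 0.019508346915245056), (0.23939083516597748, 0.19951900839805603), 74.74100494384766)
[[ 0.48774207 -0.06971236]
 [ 0.6802273  -0.1222223 ]
 [ 0.7432308   0.10872905]
 [ 0.5507456   0.161239  ]]
z45-62 (257, 275, 19, 34) ((0.5074685215950012, 0.08990549296140671), (0.05972609668970108, 0.026253025978803635), 8.989786148071289)
z45-62 (245, 211, 23, 54) ((0.607787549495697, 0.1061735451221466), (0.1017293855547905, 0.030635761097073555), 6.4031243324279785)
z45-62 (350, 202, 12, 12) ((0.660331666469574, -0.08146535605192184), (0.020690452307462692, 0.020802170038223267), 88.42491149902344)
side plate ((0.6143873333930969, 0.021823018789291382), (0.24243485927581787, 0.20099025964736938), 74.66919708251953)
[[ 0.4854194  -0.06851088]
 [ 0.6792575  -0.12165101]
 [ 0.7433553   0.11215691]
 [ 0.54951715  0.16529705]]
z45-62 (255, 309, 115, 22) ((0.5669539570808411, 0.1040121465921402), (0.1817038357257843, 0.03454703465104103), 9.911517143249512)
z45-62 (278, 220, 15, 15) ((0.657737672328949, -0.07371869683265686), (0.022931963205337524, 0.032959431409835815), 32.128047943115234)
```

Run:
```python
from h import *
print("pivot",ray("top",(254,219),.064),"end",ray("top",(267,306),.058),"stop",ray("top",(337,230),.062))
print("side pivot",ray("side",(266,315),.064),"end",ray("side",(370,322),.058),"stop",ray("side",(302,242),.062))
```

```text
pivot [0.64249725 0.10872364 0.064     ] end [0.48037196 0.08814722 0.058     ] stop [ 0.61849213 -0.04538399  0.062     ]
side pivot [0.63896973 0.11365064 0.064     ] end [0.47634559 0.08650457 0.058     ] stop [ 0.61781243 -0.04368992  0.062     ]
```

The plate fit, the bolt and the stop post agree across both views to about 3 mm. The pivot is at (0.640, 0.112) and the strap angle is about 1.17 rad. Next I'll plan the push with shut fingers, with the jaw axis across the strap and contact at r = 140 mm.

```bash
cat >> h.py <<'E'
from scipy.spatial.transform import Rotation as Ro
P=np.array([.6405,.1115]); fy=np.array([.264,.9645]); fy/=np.linalg.norm(fy); fx=np.array([fy[1],-fy[0]])
def st(a): return -fy*np.cos(a)-fx*np.sin(a), fx*np.cos(a)-fy*np.sin(a)
def ori(a,sg=1):
    t=st(a)[1]*sg; z=np.array([*t,0]); x=np.array([0,0,-1.]); y=np.cross(z,x)
    return Ro.from_matrix(np.c_[x,y,z]).as_quat()
def pose(a,r,off,tip,sg=1):
    s,t=st(a); return np.array([*(P+r*s-off*t),tip+.025]),ori(a,sg)
E
python3 - <<'E'
from h import *
s,t=st(0); v=np.array([.478,.0873])-P; print("angle",np.arctan2(-v@fx,-v@fy),np.linalg.norm(v), "stop resid",P-.155*fy+.02*fx)
for sg in(1,-1):
    for a,r,o,tip in[(1.17,.14,.045,.2),(1.17,.14,.03,.043),(.6,.14,.0265,.043),(0,.14,.0265,.043),(0,.05,0,.17),(0,.04,0,.075)]:
        q=ctrl.ik(*pose(a,r,o,tip,sg)); print(sg,a,None if q is None else np.round(q,2))
E
```

```text
angle 1.1557867903708008 0.16429208745402193 stop resid [ 0.61886953 -0.04328089]
1 1.17 [ 0.2  -0.14  1.5  -0.    1.78  1.64]
1 1.17 [ 0.18 -0.1   1.74 -0.    1.5   1.61]
1 0.6 [ 0.01 -0.09  1.73 -0.    1.5   0.88]
1 0 [-0.09  0.07  1.57 -0.    1.5   0.18]
1 0 [ 0.05  0.17  1.24 -0.    1.73  0.31]
1 0 [ 0.06  0.2   1.37 -0.    1.57  0.33]
-1 1.17 [ 0.2  -0.14  1.5  -0.    1.78 -1.5 ]
-1 1.17 [ 0.18 -0.1   1.74 -0.    1.5  -1.53]
-1 0.6 [ 0.01 -0.09  1.73 -0.    1.5  -2.26]
-1 0 None
-1 0 None
-1 0 None
```

Run:
```python
from h import *
A=1.16
ctrl.gripper_to(0.0)
ctrl.reach(*pose(A,.14,.045,.16))
p,o=pose(A,.14,.045,.043)
print("descend hit",ctrl.move_l(p,v=.1,frame=o,f_stop=5))
s=ctrl.observe();print(s["time_s"],s["ee_pos"],s["ft_force"],s["opening"])
hit=False
for a in np.linspace(A,.1,7):
    p,o=pose(a,.14,.0265,.043); hit=ctrl.move_l(p,v=.07,frame=o,f_stop=8)
    s=ctrl.observe();print(round(a,2),hit,s["time_s"],np.round(s["ee_pos"],4),np.round(s["ft_force"],1))
    if hit: break
for n in("top","side"):
    p,d=ctrl.grab_frame(n);cv2.imwrite(f"pics/{n}1.png",p)
```

```text
descend hit False
4.6833 [0.49603481 0.13607767 0.06892662] [-0.41936419 -0.02782492 -0.06801312] 0.004689901158250542
1.16 False 5.1 [0.4983 0.1171 0.0682] [ 0.2 -0.5  0.6]
0.98 False 5.6083 [0.4993 0.0927 0.068 ] [-0.2 -0.1  0.7]
0.81 False 6.1167 [0.5048 0.0684 0.068 ] [ 0.6  0.2 -0.3]
0.63 False 6.625 [0.5145 0.0453 0.068 ] [0.  0.  0.1]
0.45 False 7.1333 [0.528  0.0242 0.0679] [0.3 0.  0.2]
0.28 False 7.6417 [0.5451 0.0058 0.0679] [-0.5 -0.4  0.2]
0.1 False 8.15 [ 0.5652 -0.0093  0.0679] [-0.5 -0.7  0.5]
```

View pics/top1.png

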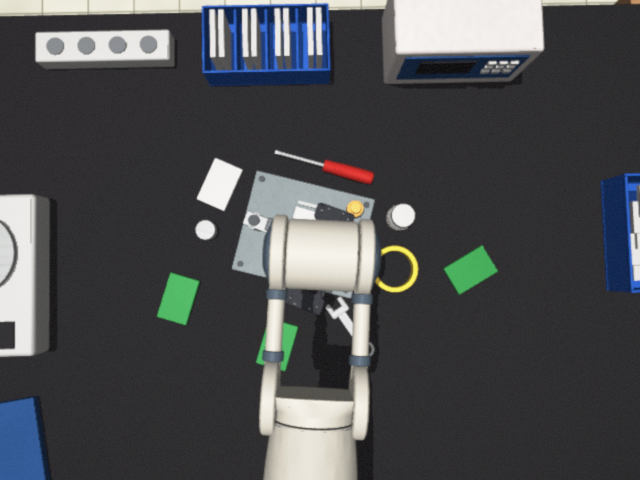

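View pics/side1.png

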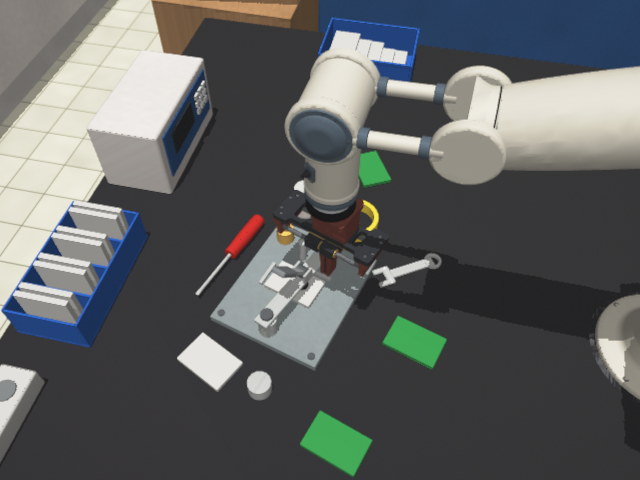

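The strap followed the finger and is now close to the stop post, with the pivot at (266,314) and the post at (302,245) in the side view. I'll push on gently until it touches, then back off and look again.

Run:
```python
from h import *
hit=False
p,o=pose(-.06,.14,.0265,.043); hit=ctrl.move_l(p,v=.03,frame=o,f_stop=7)
s=ctrl.observe();e=s["ee_pos"];print(hit,s["time_s"],np.round(e,4),np.round(s["ft_force"],1))
print("off centreline", (np.array(e[:2])-P)@fx, "want -.0265; r",-(np.array(e[:2])-P)@fy)
b=np.array(e); b[:2]-=.015*fx; ctrl.move_l(b,v=.05)
b[2]=.245; ctrl.move_l(b,v=.2)
b[:2]-=.12*fx; b[2]=.27; ctrl.move_l(b,v=.25)
for n in("top","side"):
    p,d=ctrl.grab_frame(n);cv2.imwrite(f"pics/{n}2.png",p);np.savez(f"pics/{n}2.npz",p=p,d=d)
print(ctrl.observe()["time_s"])
p=cv2.imread("pics/side2.png");cv2.imwrite("pics/side2z.png",cv2.resize(p[210:370,205:385],None,fx=3.7,fy=3.7))
```

```text
True 8.9 [ 0.5823 -0.0185  0.0673] [0.5 0.8 0. ]
off centreline -0.021801750528199527 want -.0265; r 0.14071525986336833
11.125
```

View pics/top2.png

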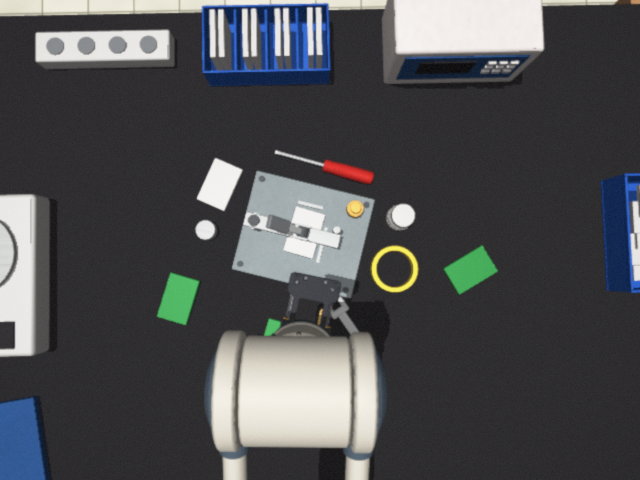

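View pics/side2z.png

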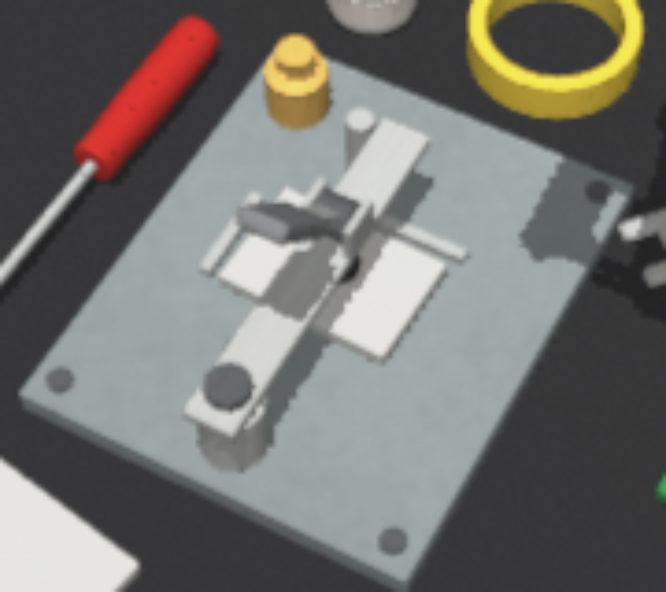

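In the side crop the strap lies against the stop post and over the plaque, with the foot clear and the lever still raised. In the top view the post is at (337,230) and the strap end at (340,240). Next I'll measure the lever grip and the strap line.

Run:
```python
from h import *
for n in("top","side"):
    f=np.load(f"pics/{n}2.npz");W=cloud(n,f["d"]);z=W[...,2];XY=W[...,:2]-P
    r=-(XY@fy);o=XY@fx
    near=(f["d"]>0)&(r>-.03)&(r<.2)&(abs(o)<.05)
    m=near&(z>.085)&(z<.16); print(n,"lever n",m.sum(),"zmax",z[m].max())
    for lo in np.arange(.085,.15,.01):
        k=m&(z>=lo)&(z<lo+.01)
        if k.sum()>3: print(f" z{lo:.3f} r {r[k].mean():.4f} off {o[k].min():.4f} {o[k].max():.4f} mean {o[k].mean():.4f}")
    k=near&(z>.052)&(z<.062)
    for a,b in[(-.005,.02),(.02,.045),(.115,.14),(.14,.165)]:
        q=k&(r>a)&(r<b)
        if q.sum()>5: print(" strap",a,q.sum(),"off mean",o[q].mean(),o[q].min(),o[q].max(),"rmax",r[q].max())
```

```text
top lever n 377 zmax 0.14090924164912877
 z0.085 r 0.0824 off -0.0056 0.0060 mean 0.0002
 z0.095 r 0.0734 off -0.0117 0.0082 mean -0.0003
 z0.105 r 0.0655 off -0.0115 0.0117 mean -0.0001
 z0.115 r 0.0566 off -0.0118 0.0117 mean -0.0003
 z0.125 r 0.0467 off -0.0117 0.0116 mean -0.0003
 z0.135 r 0.0392 off -0.0112 0.0117 mean 0.0004
 strap -0.005 132 off mean -0.00041021018266293284 -0.014885138540795925 0.015063201689090071 rmax 0.019967517479212493
 strap 0.02 65 off mean -0.004575080050802633 -0.01278437335897149 0.01259965830825943 rmax 0.044851567215418706
 strap 0.115 183 off mean 6.423293645304882e-05 -0.012641749608696533 0.012939760630672875 rmax 0.13994699738204835
 strap 0.14 203 off mean 0.0020221822250158037 -0.012683984254302585 0.02523766887834115 rmax 0.1648891481833774
side lever n 224 zmax 0.14126006185808132
 z0.085 r 0.0820 off -0.0068 0.0034 mean -0.0034
 z0.095 r 0.0720 off -0.0123 0.0038 mean -0.0046
 z0.105 r 0.0642 off -0.0131 0.0063 mean -0.0064
 z0.115 r 0.0551 off -0.0126 0.0085 mean -0.0059
 z0.125 r 0.0434 off -0.0135 0.0095 mean -0.0050
 z0.135 r 0.0373 off -0.0129 0.0101 mean -0.0011
 strap -0.005 118 off mean -0.004327626737381223 -0.016657505752928667 0.012220261455371714 rmax 0.01995803049314018
 strap 0.02 221 off mean -0.001705328083455667 -0.014200919201988698 0.013052359930666186 rmax 0.0449604716708794
 strap 0.115 180 off mean -0.001405541597007279 -0.01374996374605863 0.012993369560056436 rmax 0.13993233442934264
 strap 0.14 210 off mean 0.002198336097115975 -0.014363111693868768 0.02549770534835546 rmax 0.16468523052761672
```

Run:
```python
from h import *
def lp(th,dz=0):
    d=.07*np.cos(th)-.005*np.sin(th)-.01
    return pose(0,.095-d,.0003,.07+.07*np.sin(th)+.005*np.cos(th)+dz)
ctrl.reach(*lp(.95,.06))
p,o=lp(.95,.012); print(ctrl.move_l(p,v=.1,frame=o,f_stop=10))
for th in[.9,.7,.5,.3,.12,.03]:
    p,o=lp(th); h=ctrl.move_l(p,v=.05,frame=o,f_stop=25)
    s=ctrl.observe();print(th,h,round(s["time_s"],2),np.round(s["ee_pos"],4),p.round(4),np.round(s["ft_force"],1))
    if h: break
else:
    p,o=lp(0,-.012); h=ctrl.move_l(p,v=.015,frame=o,f_stop=25)
    s=ctrl.observe();print("final",h,round(s["time_s"],2),np.round(s["ee_pos"],4),np.round(s["ft_force"],1),"tip z",s["ee_pos"][2]-.025)
```

```text
False
0.9 False 12.94 [0.6228 0.0486 0.1524] [0.6229 0.0485 0.1529] [-1.1 -1.  -0.3]
0.7 False 13.38 [0.6257 0.0593 0.1436] [0.6258 0.0588 0.1439] [ 0.  -0.6  0.9]
0.5 False 13.81 [0.6279 0.0676 0.1324] [0.6281 0.0672 0.1329] [-0.3  0.5 -0. ]
0.3 False 14.24 [0.6295 0.0735 0.1198] [0.6298 0.0734 0.1205] [-0.1 -0.7 -0.3]
0.12 False 14.64 [0.6304 0.0769 0.1077] [0.6307 0.0768 0.1083] [ 0.1  0.1 -0.5]
0.03 False 14.92 [0.6307 0.0777 0.1016] [0.6309 0.0776 0.1021] [0.5 0.7 0.4]
final True 15.47 [0.631  0.0777 0.1003] [-2.4 -0.2  6.4] tip z 0.07530933793764277
```

Run:
```python
from h import *
s=ctrl.observe();e=np.array(s["ee_pos"]);b=e.copy();b[2]-=.01
h=ctrl.move_l(b,v=.01,f_stop=20)
s=ctrl.observe();print(h,round(s["time_s"],2),np.round(s["ee_pos"],4),np.round(s["ft_force"],1))
b[2]=.24;ctrl.move_l(b,v=.15)
b[:2]-=.17*fx;b[:2]-=.06*fy;b[2]=.27;ctrl.move_l(b,v=.25)
for n in("top","side"):
    p,d=ctrl.grab_frame(n);cv2.imwrite(f"pics/{n}3.png",p)
    W=cloud(n,d);z=W[...,2];XY=W[...,:2]-P;r=-(XY@fy);o=XY@fx
    near=(d>0)&(r>-.03)&(r<.2)&(abs(o)<.03)&(z<.2)
    for a,c in[(.008,.02),(.02,.035),(.035,.05),(.085,.1),(.12,.16)]:
        q=near&(r>a)&(r<c)&(z>.055)&(abs(o)<.009)
        print(n,a,c,q.sum(),np.percentile(z[q],[10,50,95]).round(4))
    q=near&(z>.052)&(z<.062)&(r>.115)&(r<.14);print(" strap off",o[q].min(),o[q].max())
print(ctrl.observe()["time_s"])
p=cv2.imread("pics/side3.png");cv2.imwrite("pics/side3z.png",cv2.resize(p[210:370,205:385],None,fx=3.7,fy=3.7))
```

```text
True 15.99 [0.631  0.0777 0.1003] [-1.8  0.1  6.4]
top 0.008 0.02 64 [0.0726 0.0752 0.0776]
top 0.02 0.035 78 [0.0729 0.0749 0.0777]
top 0.035 0.05 81 [0.073  0.0748 0.077 ]
top 0.085 0.1 80 [0.0739 0.0789 0.0826]
top 0.12 0.16 190 [0.056  0.0579 0.0604]
 strap off -0.01262280489481757 0.012945804613325382
side 0.008 0.02 77 [0.0724 0.075  0.0776]
side 0.02 0.035 90 [0.0737 0.0751 0.0772]
side 0.035 0.05 88 [0.0733 0.0755 0.0775]
side 0.085 0.1 110 [0.0717 0.0785 0.0811]
side 0.12 0.16 193 [0.0568 0.0584 0.0607]
 strap off -0.014231091504224727 0.013731928762520586
18.0667
```

View pics/top3.png

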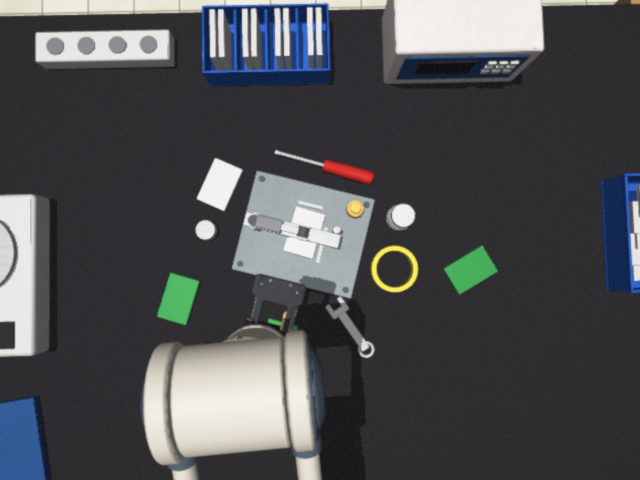

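View pics/side3z.png

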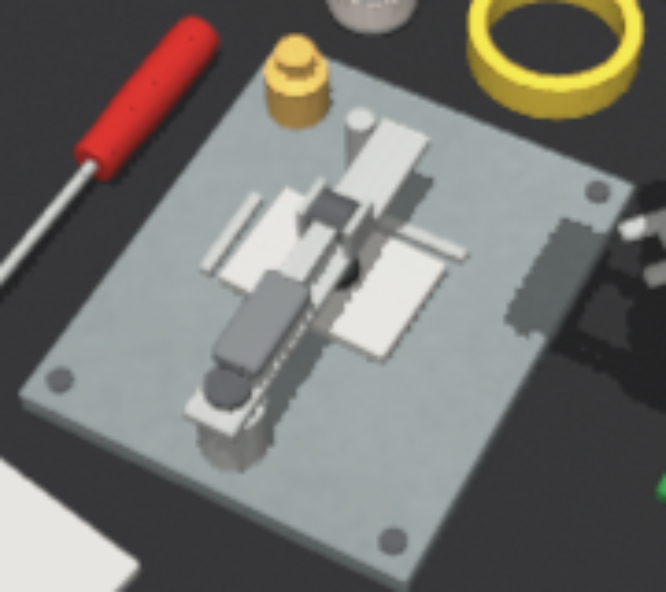

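The lever lies level along the strap, with its top at 75 mm all along in both views. The strap is still against the post at (337,230). The plaque and the other things are where they were, and the hand is clear.

Run:
```python
from plant import ctrl
print(ctrl.hand_in(), ctrl.observe()["time_s"])
```

```text
the job is handed in; nothing more can be done
the job is handed in; nothing more can be done
```

The strap is closed against its stop post, the cam lever is fully down, and the job is handed in. I pushed both with shut fingers and lifted nothing. The robot's clock read 18.1 s at my last check before handing in, against the 51 s limit.

- **Strap:** I pushed it round from about 1.16 rad until the fingers felt it stop. Both camera views show it at angle 0, within about 1 mm of the centre line, and it stayed there while I pressed the lever.
- **Lever:** I pressed it down until it stopped firm, then pressed once more, and it did not move. With the hand away, its top face measures 75 mm above the bench along its whole length in both views, which matches the stop.
- **Foot:** I could not see it clearly under the strap. That it presses on the plaque follows from the lever being at its stop; I did not measure it.
- **Plaque and other things:** by eye they are in the same places in the pictures before and after. I did not measure their positions again. In the last top view the arm hid most of one green plaque and its shadow lay over the wrench. I did not work near either.

One check disagreed: the fingers stopped about 5 mm closer to the strap's centre line than I expected. I think the shut fingers are thinner than I had assumed, because the camera measurements show the strap itself at its stop.

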